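# Close the stone-card holder

### The arm

A 6-joint arm with a two-finger parallel gripper is mounted at the origin on the work surface; the furniture and walls round the work are solid. World frame = base frame: x ahead of the robot, y to its left, z up, the work surface at z = 0. Lengths are in m, angles in rad, forces in N, time in s.
With the tool pointing down it reaches from about 0.35 to 0.8 m from the base axis. Payload 7.3 kg.
Tool frame: the origin (TCP) lies at the very end of the fingers, on their centre line; the grasp point (between the pads) lies manip.pinch_z behind it (manip.pinch_z is the distance from the TCP to the grasp point, in m); z points along the fingers, y is the line along which they close (so a half turn about z gives the same grasp; the last joint's range is limited). The gripper opens to 85 mm and grips with 20 to 120 N. Pads are 22 mm wide; open, the fingers measure 114 mm over their backs; the gripper's body (76 mm by 85 mm) begins 54 mm behind the grasp point. The pads swing forward as they close: fully open they stand 13 mm farther back than shut.
Start: joints at [1.124, 0.342, 1.524, -0, 1.275, -0.146], TCP at [0.156, 0.501, 0.231] pointing down, gripper open.
Joint ranges: [-2.53, 2.53], [-0.77, 2.02], [0.04, 2.7], [-1, 4.14], [0.28, 2.66], [-3.11, 3.11]. Speed limits (rad/s): [2.57, 2.57, 3.14, 3.14, 3.14, 3.14].

### API

Orientations are given as a unit quaternion [x, y, z, w].
In Python, from workcell import manip, capture, camera_params, finder gives the robot as it stands.
- The arm moves only by the tool carry_out, never from a script. Its argument "plan" is a list of rows, each a list of 7 numbers: the shift along the tool's x, y, z normalised to -1 to 1, where 1 is 25 cm, then the turn, a rotation vector about the tool's x, y, z normalised to -1 to 1, where 1 is 360 degrees, then the gripper's target within -1 to 1 (fully open at 1, half-way at 0, shut at -1). A call has 1 to 20 rows; each row is the pose to reach, as a shift and turn from the pose commanded when the call began, along the tool's axes at that moment, turning the shorter way round; what a row does not reach only later rows make up. A row lasts 1/8 s, in which the tool goes at most 62.5 mm and 10.7 degrees, less where a joint would pass 70% of its speed; a pose out of reach is approached as far as the arm can. A call with a number of a shift or a turn outside -1 to 1 is refused whole. A call with a gripper value outside its range is refused whole. The fingers move at their own pace and stop on an object; "squeeze" is the grip in N (left out, the last holds). Time passes only in rows, so rows that repeat a pose let the fingers close. It gives the time, the measured TCP pose, the force, the opening and the grip force at its end, in the units of the state.
- manip.observe(): the state, without advancing time (a new reading comes with each control period).
- capture(name): name is "scene" or "top" or "wrist"; returns the picture (480x640x3 uint8, red, green, blue); there is no depth.
- camera_params(name): a dict with "fx", "fy", "cx", "cy" (pixels), "k1" (the pictures are not rectified: a ray, as slopes to the right and down, at radius r is drawn at 1 + k1 r^2 times it, then the intrinsics apply), "cam_to_world" (4x4, takes a point from camera to world coordinates). Camera axes: x right, y down, z forward; pixel columns grow to the right and rows downward; lengths in m; the calibration is good to about 2 mm. A picture is of the moment at which its call begins: read the wrist's pose just before it. camera_params takes no time and is no camera call; for the wrist camera it gives the pose at the moment of the call.
- manip.job_done(): hands the job in; it is judged then, once.
Trained networks look in the newest picture that a camera, given by its name, has taken for a name from the list of things; names that differ only in an ending like _2 or _b are one class to them, and where a whole thing is asked for, a point or a joint stands for the part that bears it (a point fixed in the world has none). Each returns a list of dicts, best first, with "p" (0 to 1); they miss things now and then, are a little off and sometimes report something else, mostly with a low value. They report only what shows in the picture. A call takes as long as a camera call.
- finder.trace(camera, name): "region" (480x640 bool, what is visible of it).
- finder.mark_of(camera, name): "position" ([x, y, z] in m, in world coordinates, good to about 4 mm: a listed point, or the origin of a listed thing).
The state is a dict: "time_s": time; "joints": joint angles; "dq": joint speeds; "tau": joint torques, N m; "ee_pos": TCP position; "ee_rot": TCP orientation; "ft_force": force on the tool from outside, world axes, zero at the start; "torque": the same for the moment, N m; "grip_width": opening from 0.0 (shut) to 1.0 (fully open); "grasp_force": force on a finger pad.
Only numpy, scipy, OpenCV 4.12 (cv2) and the standard library are available. Lean on these libraries where they do the work, as an engineer would, in place of code of your own. Each camera call takes 0.05 s, during which the arm holds its last target. There are 200 camera calls.

### The job

A card of green stones lies in the black holder: secure it by folding the white flap down flat over the card with a fingertip and then pushing it along by its raised thumb ridge until its front edge is tucked well beneath the orange lip, so that it stays shut when you let go. Only push on the outside of the flap: do not reach under it, and do not pinch or lift anything. Leave the card in its pocket and everything else where it stands, and finish clear of it all.

Things in the scene. Friction and masses are not known exactly. Their poses are not given: they have to be found in the camera images.
- holder: Black holder fixed to the table, base 160 x 140 x 8 mm; origin at the centre of its underside, z up. Its +x points to the flap's hinge (aluminium carriage near x = +60 mm, 118 mm wide, up to 26 mm high), its -x to the orange lip (110 mm wide). Card pocket in the middle.
- lip_edge_mid (a point): Middle of the orange lip's free edge, at its underside, 29 mm above the table, at holder x = -58 mm. The lip is 5 mm thick and overhangs from its wall (holder x = -72 to -79 mm) toward the hinge; same axes as the holder.
- flap (a joint): Hinge angle of the white flap, rad: 0 flat over the card, 1.57 upright, stop at 1.75. The axis runs along the holder's y, 22 mm above the table, at holder x = +60 mm less the carriage travel. A weak spring (under 1 N at the edge) lifts a loose flap again to 1.2 or more; tucked and let go, it rests against the lip's underside at 0.03 to 0.06.
- carriage (a joint): Travel of the flap's hinge in its slots, m: 0 drawn back, 0.014 fully home toward the lip (holder -x). Needs about 6 N and stays where left. Drawn back, the flat flap's edge is 6 mm short of the lip; fully home it reaches 8 mm beneath it. If pushed on 6 mm or more before the flap is down, the lip blocks the fold.
- flap_edge (a point): Middle of the flap's free front edge, half-way through its thickness. The flap is a stiff plate, 112 mm from hinge axis to this edge, 96 mm wide, 4 mm thick; flat, its outer (upper) face is 24 mm above the table. x axis from edge to hinge, y along the edge, z out of the outer face.
- flap_push (a point): Middle of the flat part of the flap's smooth, slippery outer face (grey patch), 55 mm from the hinge axis; axes as flap_edge. In the middle of the outer face stands a thumb ridge, 48 mm long across the flap, 6 mm high, its steep side facing the hinge at 82 mm from the hinge axis, a ramp on its other side: push on that steep side. Between hinge and ridge the face is clear.
- stone_card: Loose card of green stones, 62 x 125 x 9 mm, lying in the holder's shallow pocket (2 mm play) under the flap's place; origin at the centre of its underside, long side along y.
- jar_green: Loose round black gem jar with a green stone under its clear top, 33 mm across, 22 mm high, standing in front of the holder; origin at the centre of its underside.
- jar_blue: The same jar with a blue stone.
- torch: Loose black pocket torch, 26 mm thick and 113 mm long, lying to the right of the green cash box; origin below its middle.
- palm_stone: Loose polished pink stone, 46 x 33 x 21 mm; origin at the centre of its underside.
- loupe: Loose steel folding loupe, 25 x 45 x 14 mm; origin at the centre of its underside.

How it is judged:
By the outcome, as a careful person would: the job done as asked, in the order asked, and still so for the second after the job is handed in, with the robot touching nothing.
It also fails if it takes over 38 s, if anything falls off the work surface, if the arm or the gripper's body presses on something with over 40 N, if the wrist force passes 120 N, or if a joint passes its speed limit or range.

## Working session

There is one attempt and no reset: what is moved stays moved. The work goes in short steps, Python scripts to look and compute and a tool call to move; the robot and the scene stay as the last step left them, time stands still between calls to the robot, and variables do not carry over. Pictures are saved under pics/ and viewed, at most 10 in all, crops included, and the job is handed in when it is done.

Besides the shell and the picture viewer there is one more tool, called after "Call:" as name([rows], argument=value, ...), one row to a line, values as JSON. carry_out: Moves the arm, as the interface text tells. Its arguments: {"type":"object","properties":{"plan":{"type":"array","items":{"type":"array","items":{"type":"number","minimum":-1,"maximum":1}}},"squeeze":{"type":"number"}},"required":["plan"]}

```bash
mkdir -p pics; python3 - <<'E'
from workcell import manip, capture, camera_params, finder
import cv2,numpy as np
s=manip.observe();print(s['time_s'],s['ee_pos'],s['ee_rot'],s['ft_force'],manip.pinch_z,s['grip_width'])
ims=[]
for c in("scene","top"):
    im=capture(c);cv2.imwrite(f"pics/{c}1.png",im[:,:,::-1])
    for n in["holder","lip_edge_mid","flap_edge","flap_push","stone_card","jar_green","jar_blue","torch","palm_stone","loupe"]:
        print(c,n,[(round(d['p'],2),np.round(d['position'],3).tolist()) for d in finder.mark_of(c,n)[:2]])
    print(np.round(camera_params(c)['cam_to_world'],3).tolist())
E
```

```text
0.0 [0.15534277 0.50106605 0.23061702] [ 1.49822643e-01  9.88712584e-01 -7.40070191e-04 -2.32103514e-04] [-0.06216482 -0.92424323 -0.65280615] 0.0187 0.9983649813230663
scene holder [(0.62, [0.527, 0.134, -0.001])]
scene lip_edge_mid [(0.78, [0.47, 0.155, 0.031])]
scene flap_edge [(0.2, [0.47, 0.154, 0.032])]
scene flap_push [(0.94, [0.582, 0.115, 0.076]), (0.18, [0.406, 0.147, -0.001])]
scene stone_card [(0.91, [0.532, 0.135, 0.009]), (0.58, [0.343, -0.137, -0.002])]
scene jar_green [(0.56, [0.407, 0.147, 0.002])]
scene jar_blue [(0.45, [0.426, 0.19, 0.003])]
scene torch [(0.79, [0.448, -0.361, 0.0])]
scene palm_stone []
scene loupe [(0.8, [0.346, -0.136, -0.003])]
[[0.681, -0.531, 0.504, -0.028], [-0.732, -0.507, 0.454, -0.526], [0.015, -0.679, -0.734, 0.764], [0.0, 0.0, 0.0, 1.0]]
top holder [(0.88, [0.526, 0.134, 0.001])]
top lip_edge_mid []
top flap_edge [(0.75, [0.579, 0.121, 0.135])]
top flap_push [(0.93, [0.586, 0.121, 0.076])]
top stone_card [(0.79, [0.528, 0.135, 0.01])]
top jar_green [(0.63, [0.409, 0.149, -0.002])]
top jar_blue [(0.63, [0.425, 0.19, -0.001])]
top torch [(0.96, [0.448, -0.361, -0.003])]
top palm_stone [(0.65, [0.36, -0.246, -0.002])]
top loupe [(0.54, [0.343, -0.132, 0.003])]
[[-0.023, -0.997, 0.076, 0.394], [-1.0, 0.022, -0.007, -0.096], [0.005, -0.076, -0.997, 1.034], [0.0, 0.0, 0.0, 1.0]]
```

View pics/scene1.png

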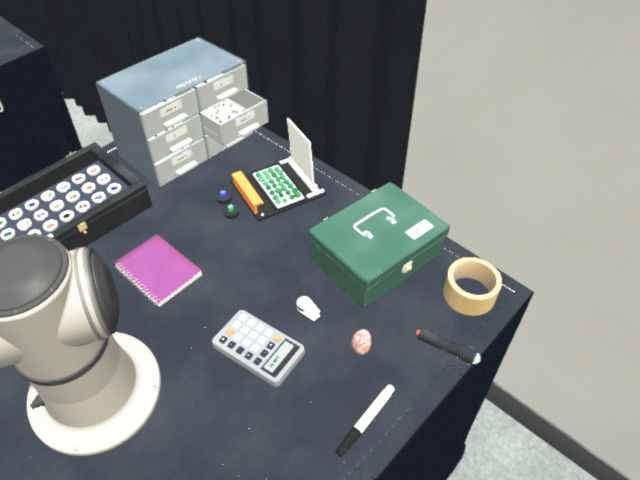

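View pics/top1.png

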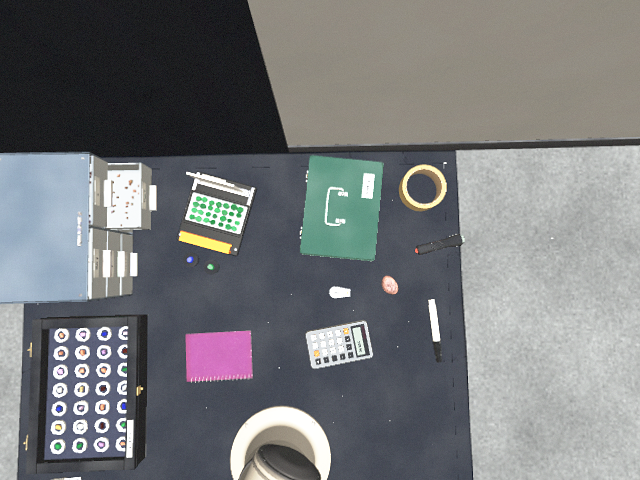

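The scene and top pictures agree. The flap stands nearly upright at top (220,180), the orange lip is at (208,243), and the jars are at (190,260) and (211,267). The open drawer at (130,195) lies left of the holder. The holder yaw is about -14°, so the tool is already nearly aligned. I'll move closer with the fingers shut.

Call:
carry_out([
  [0,0,-0.3,0,0,0,-1],
  [-0.4,-0.4,-0.48,0,0,0,-1],
  [-0.85,-0.78,-0.48,0,0,0,-1],
  [-0.85,-0.78,-0.48,0,0,0,-1],
  [-0.85,-0.78,-0.48,0,0,0,-1],
  [-0.85,-0.78,-0.48,0,0,0,-1],
  [-0.85,-0.78,-0.48,0,0,0,-1],
])

```text
time_s: 1.98
ee_pos: [0.3021, 0.2502, 0.352]
ee_rot: [0.152, 0.988, 0.0, 0.001]
ft_force: [-0.6, 0.1, -0.3]
grip_width: -0.003
grasp_force: 0.0
```

Call:
carry_out([
  [-0.5,-0.2,0,0,0,0,-1],
  [-0.62,-0.22,0,0,0,0,-1],
  [-0.62,-0.22,0,0,0,0,-1],
  [-0.62,-0.22,0,0,0,0,-1],
  [-0.62,-0.22,0,0,0,0,-1],
])

```text
time_s: 2.6
ee_pos: [0.4317, 0.1547, 0.351]
ee_rot: [0.149, 0.989, 0.0, -0.001]
ft_force: [0.9, -0.4, 0.4]
grip_width: 0.002
grasp_force: 0.0
```

```bash
cat >h.py <<'E'
from workcell import manip, capture, camera_params, finder
import cv2,numpy as np
from scipy.spatial.transform import Rotation as R
def px2plane(c,uv,z):
    p=camera_params(c);uv=np.atleast_2d(np.array(uv,float))
    K=np.array([[p['fx'],0,p['cx']],[0,p['fy'],p['cy']],[0,0,1]])
    n=cv2.undistortPoints(uv[:,None],K,np.array([p['k1'],0,0,0.]))[:,0]
    T=np.array(p['cam_to_world']);d=np.c_[n,np.ones(len(n))]@T[:3,:3].T;o=T[:3,3]
    return o+d*((z-o[2])/d[:,2])[:,None]
def st():
    s=manip.observe();r=R.from_quat(s['ee_rot'])
    print('t',round(s['time_s'],2),'tcp',np.round(s['ee_pos'],4),'F',np.round(s['ft_force'],1),'w',round(s['grip_width'],2))
    print('tool axes',np.round(r.as_matrix(),3).T.tolist());return s,r
E
python3 - <<'E'
from h import *
s,r=st()
print(np.round(camera_params('wrist')['cam_to_world'],3).tolist())
for c in('wrist','top'):
    im=capture(c);cv2.imwrite(f"pics/{c}2.png",im[:,:,::-1])
    for n in["holder","lip_edge_mid","flap_edge","flap_push","stone_card"]:
        print(c,n,[(round(d['p'],2),np.round(d['position'],3).tolist()) for d in finder.mark_of(c,n)[:2]])
    for n,z in(("stone_card",.014),("lip_edge_mid",.034)):
        t=finder.trace(c,n)
        if t:
            v,u=np.nonzero(t[0]['region']);P=px2plane(c,np.c_[u,v],z)[:,:2]
            q=cv2.minAreaRect((P*1000).astype(np.float32));print(c,n,t[0]['p'],q)
E
```

```text
t 2.6 tcp [0.4317 0.1547 0.351 ] F [ 0.9 -0.4  0.4] w 0.0
tool axes [[-0.955, 0.296, 0.001], [0.296, 0.955, 0.0], [-0.001, 0.0, -1.0]]
[[0.296, 0.92, 0.256, 0.366], [0.955, -0.285, -0.079, 0.175], [0.0, 0.268, -0.963, 0.494], [0.0, 0.0, 0.0, 1.0]]
wrist holder []
wrist lip_edge_mid [(0.6, [0.473, 0.151, 0.032])]
wrist flap_edge []
wrist flap_push []
wrist stone_card [(0.56, [0.528, 0.136, 0.007])]
wrist stone_card 0.97 ((525.7540283203125, 134.3018798828125), (124.40546417236328, 61.17113494873047), 72.79507446289062)
wrist lip_edge_mid 0.87 ((537.9396362304688, 129.81431579589844), (133.4237060546875, 195.76463317871094), 72.73435974121094)
top holder [(0.55, [0.528, 0.135, -0.0])]
top lip_edge_mid [(0.9, [0.475, 0.147, 0.026])]
top flap_edge [(0.68, [0.579, 0.119, 0.138])]
top flap_push [(0.61, [0.586, 0.116, 0.076])]
top stone_card [(0.92, [0.527, 0.131, 0.012])]
top stone_card 0.73 ((525.7028198242188, 135.71099853515625), (124.55021667480469, 61.280967712402344), 74.05196380615234)
top lip_edge_mid 0.96 ((523.5930786132812, 136.55911254882812), (153.69956970214844, 157.14498901367188), 74.62625122070312)
```

Call:
carry_out([
  [-0.25,0.01,0,0,0,0,-1],
  [-0.5,0.02,0,0,0,0,-1],
  [-0.76,0.035,0,0,0,0,-1],
  [-0.76,0.035,0.2,0,0,0,-1],
  [-0.76,0.035,0.4,0,0,0,-1],
  [-0.76,0.035,0.5,0,0,0,-1],
  [-0.76,0.035,0.5,0,0,0,-1],
  [-0.76,0.035,0.5,0,0,0,-1],
])

```text
time_s: 4.4
ee_pos: [0.6173, 0.1059, 0.2279]
ee_rot: [0.15, 0.989, 0.0, 0.001]
ft_force: [0.7, -0.9, 1.3]
grip_width: -0.003
grasp_force: 0.0
```

```bash
python3 - <<'E'
from h import *
s,r=st()
a=capture('scene')[80:260,180:380];b=capture('wrist')
a=cv2.resize(a,(533,480),interpolation=cv2.INTER_CUBIC)
b=cv2.resize(b,(267,200));o=np.zeros((480,800,3),np.uint8);o[:,:533]=a;o[:200,533:]=b
cv2.imwrite('pics/c3.png',o[:,:,::-1])
E
```

```text
t 4.4 tcp [0.6173 0.1059 0.2279] F [ 0.7 -0.9  1.3] w -0.0
tool axes [[-0.955, 0.296, -0.002], [0.296, 0.955, 0.001], [0.002, 0.0, -1.0]]
```

View pics/c3.png

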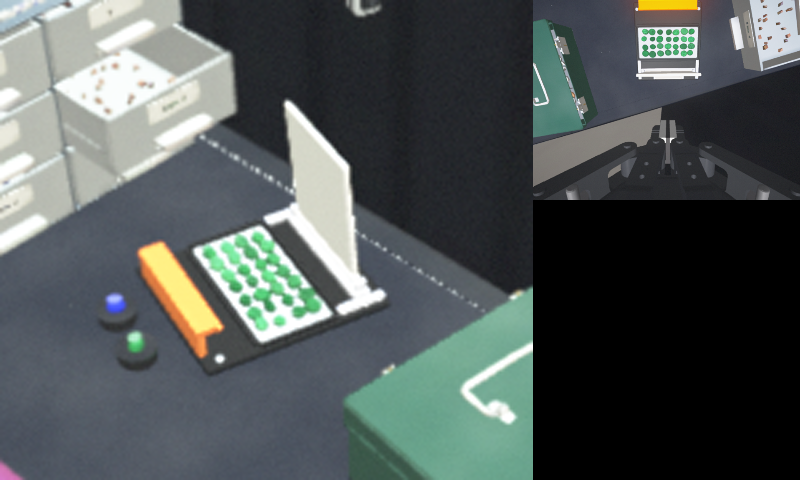

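The tip shows at (365,5), just behind the upright flap, and the wrist view has it centred on the flap. Next I go down behind the flap and fold it.

Call:
carry_out([
  [0,0,0.2,0,0,0,-1],
  [0,0,0.4,0,0,0,-1],
  [0,0,0.56,0,0,0,-1],
  [0,0,0.56,0,0,0,-1],
  [0,0,0.56,0,0,0,-1],
])

```text
time_s: 5.12
ee_pos: [0.6181, 0.106, 0.0888]
ee_rot: [0.15, 0.989, 0.0, 0.002]
ft_force: [0.7, 0.2, -0.0]
grip_width: 0.001
grasp_force: 0.0
```

Call:
carry_out([
  [0.03,0,0,0,0,0,-1],
  [0.05,0,0,0,0,0,-1],
  [0.07,0,0,0,0,0,-1],
  [0.09,0,0,0,0,0,-1],
  [0.114,0,0.004,0,0,0,-1],
  [0.134,0,0.008,0,0,0,-1],
  [0.154,0,0.012,0,0,0,-1],
  [0.186,0,0.02,0,0,0,-1],
  [0.218,0,0.036,0,0,0,-1],
  [0.246,0,0.052,0,0,0,-1],
  [0.272,0,0.074,0,0,0,-1],
  [0.272,0,0.074,0,0,0,-1],
])

```text
time_s: 6.62
ee_pos: [0.5507, 0.1262, 0.0672]
ee_rot: [0.15, 0.989, -0.0, -0.001]
ft_force: [0.0, 0.5, -0.5]
grip_width: 0.002
grasp_force: 0.1
```

```bash
python3 - <<'E'
from h import *
s,r=st()
a=capture('scene')[80:260,180:380];b=capture('wrist')
for c in('scene','wrist'):
  for n in('flap_edge','flap_push'):print(c,n,[(round(d['p'],2),np.round(d['position'],3).tolist()) for d in finder.mark_of(c,n)[:2]])
a=cv2.resize(a,(533,480),interpolation=cv2.INTER_CUBIC)
b=cv2.resize(b,(267,200));o=np.zeros((480,800,3),np.uint8);o[:,:533]=a;o[:200,533:]=b
cv2.imwrite('pics/c4.png',o[:,:,::-1])
E
```

```text
t 6.62 tcp [0.5507 0.1262 0.0672] F [ 0.   0.5 -0.5] w 0.0
tool axes [[-0.955, 0.296, 0.001], [0.296, 0.955, -0.0], [-0.001, -0.0, -1.0]]
scene flap_edge [(0.71, [0.504, 0.142, 0.099])]
scene flap_push [(0.6, [0.548, 0.129, 0.062]), (0.25, [0.426, 0.19, -0.0])]
wrist flap_edge [(0.58, [0.509, 0.141, 0.101])]
wrist flap_push [(0.69, [0.547, 0.128, 0.067])]
```

View pics/c4.png

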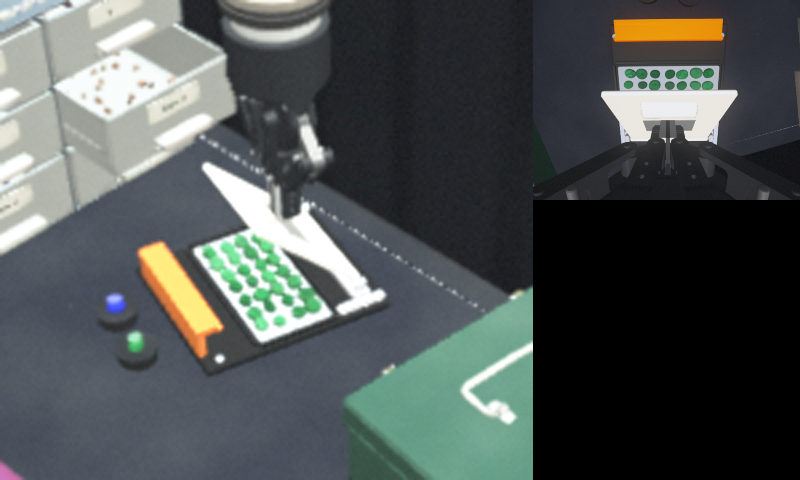

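The flap has folded to about 45°, with its edge at about (205,165). The tip sits on the grey patch behind the ridge and the carriage has not moved. I'll keep folding.

Call:
carry_out([
  [0.018,0,0.017,0,0,0,-1],
  [0.037,0,0.045,0,0,0,-1],
  [0.05,0,0.067,0,0,0,-1],
  [0.058,0,0.085,0,0,0,-1],
  [0.066,0,0.107,0,0,0,-1],
  [0.071,0,0.128,0,0,0,-1],
  [0.074,0,0.149,0,0,0,-1],
  [0.076,0,0.158,0,0,0,-1],
  [0.076,0,0.165,0,0,0,-1],
  [0.076,0,0.169,0,0,0,-1],
  [0.076,0,0.173,0,0,0,-1],
  [0.076,0,0.173,0,0,0,-1],
])

```text
time_s: 8.43
ee_pos: [0.5335, 0.1316, 0.0246]
ee_rot: [0.15, 0.989, 0.0, 0.0]
ft_force: [-0.8, 0.6, 0.2]
grip_width: 0.002
grasp_force: 0.2
```

```bash
python3 - <<'E'
from h import *
s,r=st()
a=capture('scene')[80:260,180:380];b=capture('wrist')
for c in('scene','wrist'):
  for n in('flap_edge','flap_push'):print(c,n,[(round(d['p'],2),np.round(d['position'],3).tolist()) for d in finder.mark_of(c,n)[:2]])
a=cv2.resize(a,(400,360),interpolation=cv2.INTER_CUBIC)
b=cv2.resize(b[:420,170:490],(400,525));o=np.zeros((525,800,3),np.uint8);o[:360,:400]=a;o[:,400:]=b
cv2.imwrite('pics/c5.png',o[:,:,::-1])
E
```

```text
t 8.43 tcp [0.5335 0.1316 0.0246] F [-0.8  0.6  0.2] w 0.0
tool axes [[-0.955, 0.296, -0.0], [0.296, 0.955, 0.0], [0.0, 0.0, -1.0]]
scene flap_edge [(0.63, [0.476, 0.151, 0.021])]
scene flap_push [(0.92, [0.532, 0.131, 0.024])]
wrist flap_edge [(0.88, [0.477, 0.151, 0.022])]
wrist flap_push []
```

View pics/c5.png

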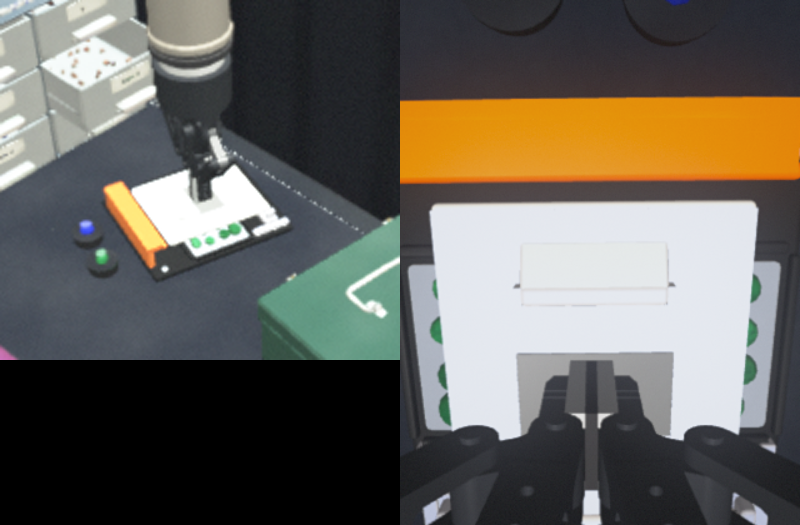

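The flap is flat. The ridge's steep side is about 20 mm ahead of the tip (wrist crop, row 303 against row 362). I'll press lightly and slide forward.

Call:
carry_out([
  [0,0,0.006,0,0,0,-1],
  [0.02,0,0.008,0,0,0,-1],
  [0.03,0,0.008,0,0,0,-1],
  [0.03,0,0.008,0,0,0,-1],
])

```text
time_s: 9.22
ee_pos: [0.5258, 0.134, 0.0226]
ee_rot: [0.15, 0.989, 0.0, -0.0]
ft_force: [-0.6, -0.0, 2.2]
grip_width: -0.0
grasp_force: 0.8
```

Call:
carry_out([
  [0.01,0,0.006,0,0,0,-1],
  [0.02,0,0.008,0,0,0,-1],
  [0.03,0,0.008,0,0,0,-1],
  [0.036,0,0.008,0,0,0,-1],
  [0.042,0,0.008,0,0,0,-1],
  [0.048,0,0.008,0,0,0,-1],
  [0.048,0,0.008,0,0,0,-1],
])

```text
time_s: 10.1
ee_pos: [0.5169, 0.1375, 0.0218]
ee_rot: [0.15, 0.989, 0.001, 0.003]
ft_force: [2.2, -1.2, 8.1]
grip_width: -0.001
grasp_force: 3.7
```

Call:
carry_out([
  [0.006,0,0,0,0,0,-1],
  [0.012,0,0,0,0,0,-1],
  [0.018,0,0,0,0,0,-1],
  [0.024,0,0,0,0,0,-1],
  [0.03,0,0,0,0,0,-1],
  [0.036,0,0,0,0,0,-1],
  [0.042,0,0,0,0,0,-1],
  [0.048,0,0,0,0,0,-1],
  [0.048,0,0,0,0,0,-1],
])

```text
time_s: 11.22
ee_pos: [0.5061, 0.1408, 0.0216]
ee_rot: [0.15, 0.989, 0.001, 0.003]
ft_force: [4.8, -2.1, 3.8]
grip_width: -0.001
grasp_force: 4.5
```

```bash
python3 - <<'E'
from h import *
s,r=st()
a=capture('scene')[80:260,180:380];b=capture('wrist')
for c in('scene','wrist'):
  for n in('flap_edge','flap_push'):print(c,n,[(round(d['p'],2),np.round(d['position'],3).tolist()) for d in finder.mark_of(c,n)[:2]])
a=cv2.resize(a,(400,360),interpolation=cv2.INTER_CUBIC)
b=cv2.resize(b[:420,170:490],(400,525));o=np.zeros((525,800,3),np.uint8);o[:360,:400]=a;o[:,400:]=b
cv2.imwrite('pics/c6.png',o[:,:,::-1])
E
```

```text
t 11.22 tcp [0.5061 0.1408 0.0216] F [ 4.8 -2.1  3.8] w -0.0
tool axes [[-0.955, 0.296, -0.006], [0.296, 0.955, 0.002], [0.006, 0.0, -1.0]]
scene flap_edge [(0.83, [0.467, 0.153, 0.017])]
scene flap_push [(0.97, [0.523, 0.136, 0.024])]
wrist flap_edge []
wrist flap_push []
```

View pics/c6.png

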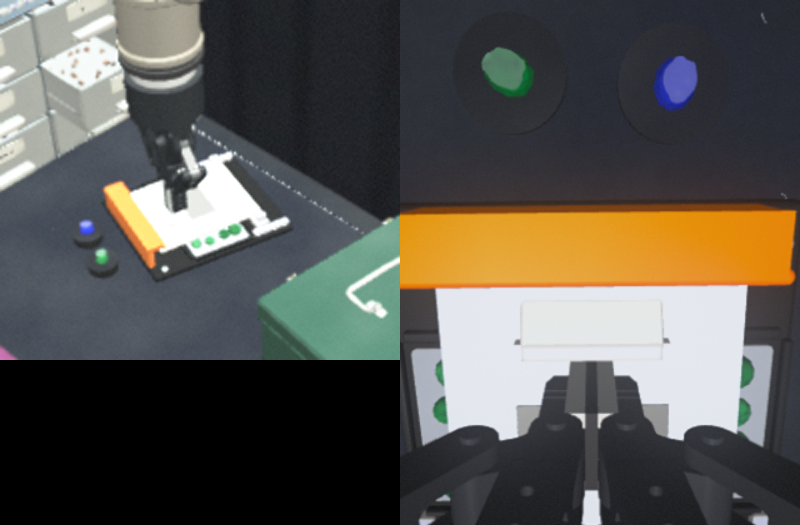

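The front edge is now under the lip (wrist crop, row 287) and the tip is against the ridge. I'll push on to the stop.

Call:
carry_out([
  [0.006,0,0,0,0,0,-1],
  [0.012,0,0,0,0,0,-1],
  [0.018,0,0,0,0,0,-1],
  [0.024,0,0,0,0,0,-1],
  [0.024,0,0,0,0,0,-1],
])

```text
time_s: 12.15
ee_pos: [0.5028, 0.142, 0.022]
ee_rot: [0.15, 0.989, 0.001, 0.006]
ft_force: [11.5, -5.8, 0.7]
grip_width: 0.004
grasp_force: 6.3
```

Call:
carry_out([
  [0.006,0,0,0,0,0,-1],
  [0.01,0,0,0,0,0,-1],
  [0.01,0,0,0,0,0,-1],
])

```text
time_s: 12.52
ee_pos: [0.5027, 0.1424, 0.0227]
ee_rot: [0.15, 0.989, 0.001, 0.008]
ft_force: [16.8, -8.9, -0.0]
grip_width: -0.0
grasp_force: 9.2
```

It has stopped moving while the force rises, so the carriage is fully home. I'll back off from the ridge and go up clear.

Call:
carry_out([
  [-0.02,0,0,0,0,0,-1],
  [-0.05,0,-0.01,0,0,0,-1],
  [-0.07,0,-0.04,0,0,0,-1],
  [-0.07,0,-0.2,0,0,0,-1],
  [-0.07,0,-0.4,0,0,0,-1],
  [-0.07,0,-0.7,0,0,0,-1],
  [0.2,0,-0.9,0,0,0,-1],
  [0.4,0,-0.9,0,0,0,-1],
  [0.4,0,-0.9,0,0,0,-1],
  [0.4,0,-0.9,0,0,0,-1],
])

```text
time_s: 13.78
ee_pos: [0.3996, 0.1733, 0.246]
ee_rot: [0.149, 0.989, 0.0, 0.001]
ft_force: [0.2, 0.9, -0.0]
grip_width: 0.001
grasp_force: 0.0
```

```bash
python3 - <<'E'
from h import *
s,r=st()
a=capture('scene')[80:260,180:380];b=capture('wrist');capture('top')
for c in('scene','wrist','top'):
  for n in('flap_edge','flap_push','lip_edge_mid','jar_green','jar_blue','stone_card'):print(c,n,[(round(d['p'],2),np.round(d['position'],3).tolist()) for d in finder.mark_of(c,n)[:1]])
a=cv2.resize(a,(400,360),interpolation=cv2.INTER_CUBIC)
b=cv2.resize(b[:420,170:490],(400,525));o=np.zeros((525,800,3),np.uint8);o[:360,:400]=a;o[:,400:]=b
cv2.imwrite('pics/c7.png',o[:,:,::-1])
E
```

```text
t 13.78 tcp [0.3996 0.1733 0.246 ] F [ 0.2  0.9 -0. ] w 0.0
tool axes [[-0.955, 0.295, -0.001], [0.295, 0.955, 0.0], [0.001, 0.0, -1.0]]
scene flap_edge [(0.75, [0.462, 0.152, 0.024])]
scene flap_push [(0.94, [0.519, 0.138, 0.024])]
scene lip_edge_mid [(0.72, [0.472, 0.152, 0.03])]
scene jar_green [(0.68, [0.41, 0.146, -0.001])]
scene jar_blue [(0.69, [0.428, 0.189, 0.002])]
scene stone_card [(0.66, [0.528, 0.135, 0.007])]
wrist flap_edge [(0.85, [0.462, 0.156, 0.026])]
wrist flap_push []
wrist lip_edge_mid [(0.72, [0.472, 0.153, 0.03])]
wrist jar_green [(0.62, [0.408, 0.146, -0.002])]
wrist jar_blue [(0.88, [0.425, 0.19, 0.002])]
wrist stone_card []
top flap_edge [(0.8, [0.465, 0.155, 0.029])]
top flap_push [(0.97, [0.52, 0.138, 0.025])]
top lip_edge_mid [(0.73, [0.474, 0.148, 0.027])]
top jar_green [(0.77, [0.41, 0.148, -0.005])]
top jar_blue [(0.45, [0.424, 0.192, 0.002])]
top stone_card []
```

View pics/c7.png

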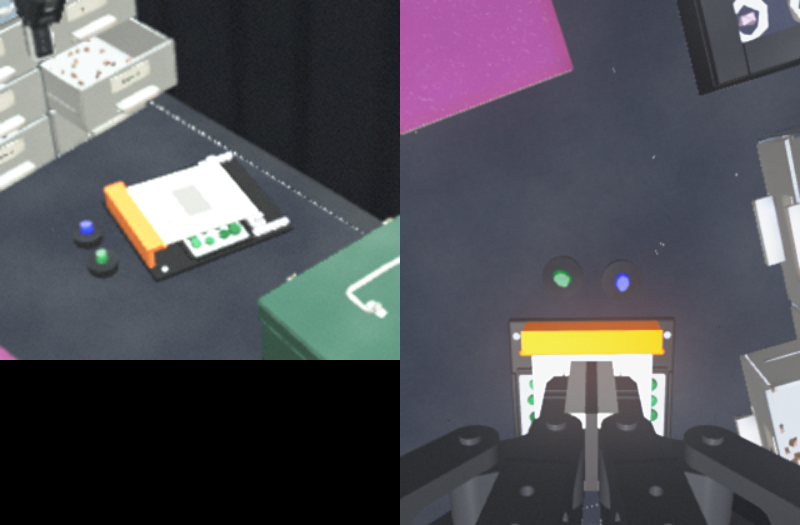

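The flap stays shut with its edge about 10 mm beneath the lip. The jars and card are where they were, and the arm is clear.

```bash
python3 -c "
from workcell import manip
print(manip.job_done())"
```

```text
the job is handed in; nothing more can be done
None
```

The flap is folded flat and pushed fully home, with its front edge about 8–10 mm beneath the orange lip; it stayed shut when released, the card and jars are where they were, and I handed the job in at about 14 s with the arm clear.

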